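Wind the worktop timer past ten, then set it to five minutes

TASK

The small wind-up timer on the worktop has stalled: wind its dial clockwise past the ten-minute mark so that the spring takes, then turn it back and leave it set at five minutes. The timer stands loose on its rubber feet, so press down on it while you turn and keep its case from spinning or wandering, but do not lean on it with more than about two and a half kilos. Leave it standing in its place and the other things alone.

Things in the scene. Friction and masses are not known exactly. Their poses are not given: they have to be found in the camera images.
- timer: loose wind-up kitchen timer, 0.35 kg give or take a quarter: square steel case 92 x 92 mm, top face at 46 mm, on four rubber feet at the corners of a 54 mm square (friction on the worktop 0.6, give or take a fifth). Origin: centre of the underside, z up; -x is its front (slotted face, roughly towards the robot), +x the side of the zero mark
- scale_zero (a point): the zero mark (double line) of the minute scale on the white top of the case, 37 mm from the dial's axis towards +x of the timer, 47 mm above the worktop. 60 marks run clockwise seen from above, 6 degrees a minute, a long one every 5 minutes
- dial (a joint): angle of the dial on the case in rad, 0 at the zero mark, growing clockwise seen from above: 5 minutes is 0.524, 10 is 1.047; travel 0 to 5.9. Stays where left. Takes 0.24 to 0.27 N m to wind up, 0.21 to 0.24 back: more than the feet hold under the timer's own weight, so unless pressed down with some 14 to 20 N the whole timer turns with the dial
- dial_grip (a point): centre of the dial's grip bar, on the dial's vertical axis in the middle of the case, 66 mm above the worktop. The dial is a black round skirt 60 mm across, upper face 54 mm above the worktop, with an upright bar across it: 50 mm long, 12 mm wide, its top 77 mm above the worktop
- dial_pointer (a point): the pointing end of the grip bar (the end with the white line), 25 mm from the axis at the same height as dial_grip; the bar lies along the line from dial_grip to dial_pointer
- timer_front (a point): middle of the slotted front face of the timer's case, 46 mm from the case's middle, 27 mm above the worktop
- worktop: the fixed metal worktop, its upper face at z = 0; what is pressed on the timer comes out between its feet and the worktop. The timer hardly gives: pushing its dial down a millimetre too far is already some 20 N
- red_bowl: bystander: round bowl, 115 mm across, 59 mm high, origin at the centre of its underside; loose
- salt_shaker: bystander: round steel dredger with punched lid, 68 mm across, 103 mm high, origin at the centre of its underside; loose
- date_tape: bystander: roll of tape lying flat, 104 mm across, 25 mm high, origin at the centre of its underside; loose
- marker: bystander: marker pen lying flat along its own y axis, 135 mm long, 17 mm thick, origin under its middle; loose
There are look-alikes about, which are no part of the job. Leave any orange look-alike of the timer alone.

How it is judged:
On the way, in this order (a step that is already met when the one before it is completed fails the run):
1. the dial has been wound clockwise past the ten-minute mark (value of joint dial above 1.047 rad), for 0.1 s.
2. the dial has been turned back to five minutes, within one minute (value of joint dial between 0.419 and 0.628 rad), for 0.2 s.
At the end, for the whole second after the job is handed in: the dial rests at five minutes within one minute (0.419 to 0.628 rad), and the timer stands upright and at rest on the worktop, its middle and its front each within 15 mm of where they were (all of step 2 and velocity of joint dial between -0.05 and 0.05 rad/s and angle between timer's own z axis and vertical below 0.05 rad and height (world z) of timer below 0.004 m and linear speed of timer below 0.01 m/s and distance of each of timer, timer_front from where it was at the start of the episode below 0.015 m); the robot touches nothing.
It fails at once if the timer's case is spun, dragged or lifted: its middle or the middle of its front more than 15 mm from where it stood (distance of any of timer, timer_front from where it was at the start of the episode above 0.015 m).
It fails at once if the timer is pressed on the worktop with more than 36 N, the forces at its feet added up, their rubbing and its weight included (contact force between timer and worktop above 36 N).
It fails at once if a bystander is moved by more than 15 mm (distance of any of red_bowl, salt_shaker, date_tape, marker from where it was at the start of the episode above 0.015 m).
It also fails if it takes over 54 s, if anything falls off the work surface, if the arm or the gripper's body presses on something with over 40 N, if the wrist force passes 120 N, or if a joint passes its speed limit or range.

ROBOT

A 6-joint arm with a two-finger parallel gripper is mounted at the origin on a cart in front of the work surface, level with it; the furniture and walls round the work are solid. World frame = base frame: x ahead of the robot, y to its left, z up, the work surface at z = 0. Lengths are in m, angles in rad, forces in N, time in s.
With the tool pointing down it reaches from about 0.375 to 0.975 m from the base axis. Payload 3.8 kg.
Tool frame: the origin (TCP) lies midway between the tips of the shut fingers; the grasp point (between the pads) lies 19 mm behind it; z points along the fingers, y is the direction in which the jaws open and shut (so a half turn about z gives the same grasp; the last joint's range is limited). The gripper opens to 85 mm and grips with 20 to 120 N. Pads are 22 mm wide; open, the fingers measure 114 mm over their backs; the gripper's body (76 mm by 85 mm) begins 54 mm behind the grasp point. The pads swing forward as they close: fully open they stand 13 mm farther back than shut.
Start: joints at [-1.154, 0.264, 1.604, -0, 1.274, -0.037], TCP at [0.296, -0.607, 0.231] pointing down, gripper open.
Joint ranges: [-2.63, 2.63], [-0.94, 2.18], [0.31, 2.57], [-1.31, 4.45], [0, 2.66], [-2.55, 2.55]. Speed limits (rad/s): [2.57, 2.57, 3.14, 3.14, 3.14, 3.14].

INTERFACE

Orientations are given as a rotation vector (axis times angle).
In Python, from workcell import bot gives the robot as it stands.
- The arm moves only by the tool drive_tool, never from a script. Its argument "steps" is a list of rows, each a list of 2 entries, a list of its own where there are three numbers: the shift along the tool's x, y, z in mm, then the turn about the tool's z in degrees. In form: [[[dx, dy, dz], twist], ...]. A call has 1 to 8 rows; each row shifts and turns the commanded pose from where the row before left it, along the tool's axes as they then stand; what a row does not reach is not made up. A row lasts 1/12 s, in which the tool goes at most 41.7 mm and 7.16 degrees, less where a joint would pass 70% of its speed; a pose out of reach is approached as far as the arm can. A call is refused whole if a number of a shift passes 41.7 or a number of a turn 7.16, either way. A call with a gripper value outside its range is refused whole. "jaw" is the opening, from 0 (shut) to 1 (fully open), set as the call begins (left out, the last holds). The fingers move at their own pace and stop on an object; "force" is the grip in N (left out, the last holds). Time passes only in rows, so rows that do not move let the fingers close. It gives the time, the measured TCP pose, the force and the opening at its end, in the units of the state.
- bot.read_state(): the state, without advancing time (a new reading comes with each control period).
- bot.read_camera(name): name is "scene" or "top" or "wrist"; returns the picture (420x560x3 uint8, red, green, blue); there is no depth.
- bot.camera_info(name): a dict with "fx", "fy", "cx", "cy" (pixels), "D" ([k1, k2, p1, p2, k3] as OpenCV has them; the pictures are not rectified), "position" and "attitude" of the camera in the world. Camera axes: x right, y down, z forward; pixel columns grow to the right and rows downward; lengths in m; the calibration is good to about 2 mm. A picture is of the moment at which its call begins: read the wrist's pose just before it. camera_info takes no time and is no camera call; for the wrist camera it gives the pose at the moment of the call.
- bot.finish_job(): hands the job in, once; it reports no verdict.
The state is a dict: "time": time; "q": joint angles; "joint_vel": joint speeds; "joint_torque": joint torques, N m; "tool_pos": TCP position; "tcp_rot": TCP orientation; "wrist_force": force on the tool from outside, world axes, zero at the start; "torque": the same for the moment, N m; "width": opening from 0.0 (shut) to 1.0 (fully open).
Only numpy, scipy, OpenCV 4.12 (cv2) and the standard library are available. Lean on these libraries where they do the work, as an engineer would, in place of code of your own. Each camera call takes 0.05 s, during which the arm holds its last target.

## Working session

There is one attempt and no reset: what is moved stays moved. The work goes in short steps, Python scripts to look and compute and a tool call to move; the robot and the scene stay as the last step left them, time stands still between calls to the robot, and variables do not carry over. Pictures are saved under pics/ and viewed, and the job is handed in when it is done.

Besides the shell and the picture viewer there is one more tool, called after "Request:" as name(argument=value, ...), one argument or row to a line, values as JSON. drive_tool: Moves the arm, as the interface text tells. Its arguments: {"type":"object","properties":{"steps":{"type":"array","items":{"type":"array"}},"jaw":{"type":"number"},"force":{"type":"number"}},"required":["steps"]}

```bash
ls; mkdir -p pics; python3 - <<'E'
from workcell import bot
import cv2
print(bot.read_state())
for n in ("scene","top","wrist"):
    i=bot.camera_info(n); print(n,i)
    im=bot.read_camera(n); cv2.imwrite(f"pics/{n}0.png",cv2.cvtColor(im,cv2.COLOR_RGB2BGR))
E
```

```text
pics
{'time': 0.0, 'q': array([-1.15390992e+00,  2.64738050e-01,  1.60538797e+00, -2.64240697e-05,
        1.27369815e+00, -3.69076409e-02]), 'joint_vel': array([-0.00023967, -0.00050352, -0.00011509, -0.00165103,  0.00074831,
        0.00032413]), 'joint_torque': array([-3.76394863e-03, -5.15126395e+01, -3.67313361e+01, -2.87683861e-04,
        1.31962658e-02, -1.52338328e-05]), 'tool_pos': array([ 0.29559263, -0.60601565,  0.22996466]), 'tcp_rot': array([-3.05893749e+00, -7.06237477e-01,  7.00433854e-04]), 'wrist_force': array([1.26458054, 0.33248352, 0.18373588]), 'torque': array([ 0.01064358,  0.03206228, -0.03539987]), 'width': 0.9996951692659358}
scene {'fx': 539.5251938380928, 'fy': 539.5251938380928, 'cx': 275.78899197289684, 'cy': 207.63346730831648, 'D': array([-0.1038046,  0.       ,  0.       ,  0.       ,  0.       ]), 'position': array([-0.19148511, -1.08215083,  0.82787758]), 'attitude': array([-2.06787709,  0.66202972, -0.36429385])}
top {'fx': 474.07883416668125, 'fy': 474.07883416668125, 'cx': 285.0230092281487, 'cy': 204.64123295043058, 'D': array([-0.15817741,  0.        ,  0.        ,  0.        ,  0.        ]), 'position': array([ 0.42715381, -0.13960378,  1.51160581]), 'attitude': array([-2.16675258,  2.22298897, -0.06689727])}
wrist {'fx': 359.0887626207721, 'fy': 359.0887626207721, 'cx': 270.77615830273646, 'cy': 214.8612363161924, 'D': array([-0.04678914,  0.        ,  0.        ,  0.        ,  0.        ]), 'position': array([ 0.37159082, -0.5700927 ,  0.3729004 ]), 'attitude': array([ 2.41662828, -1.50944692, -0.25623385])}
```

View pics/scene0.png

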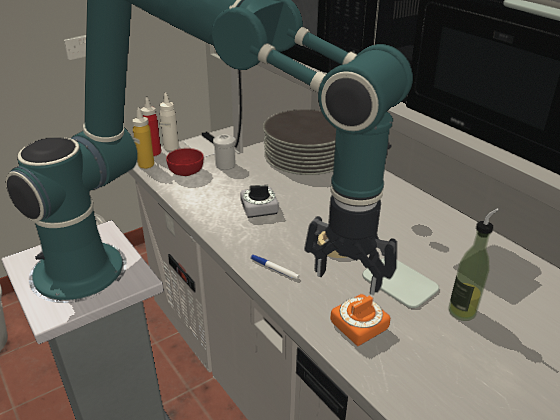

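View pics/top0.png

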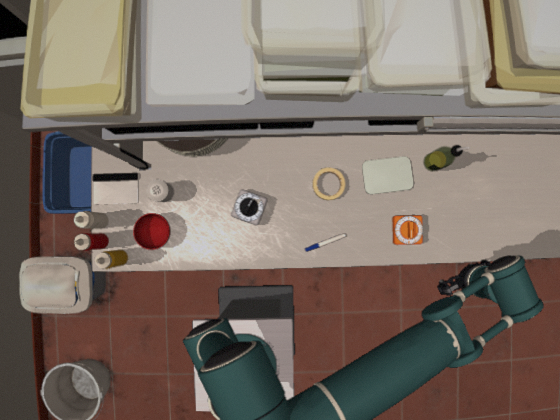

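View pics/wrist0.png

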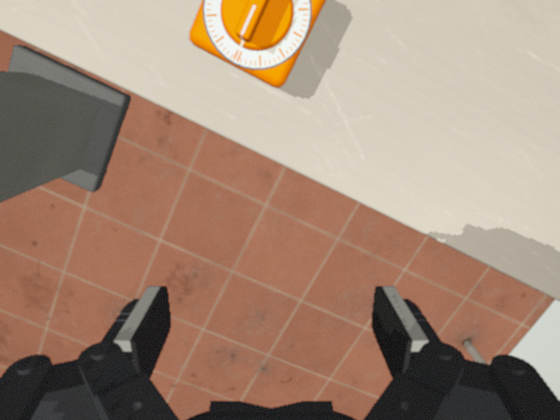

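Candidates for the timer: the steel one with a black dial (scene 260,203; top 249,207), and the orange look-alike (scene 361,318; top 408,229), which I must leave alone. The bystanders in the top view are the bowl (152,231), shaker (159,190), tape (330,184) and marker (326,242). By the description I choose the steel one.

```bash
cat > h.py <<'E'
import numpy as np, cv2
from scipy.spatial.transform import Rotation as R
from workcell import bot
def ray(info,uv):
    K=np.array([[info['fx'],0,info['cx']],[0,info['fy'],info['cy']],[0,0,1]])
    p=cv2.undistortPoints(np.array([[uv]],float),K,info['D'])[0,0]
    d=R.from_rotvec(info['attitude']).apply([p[0],p[1],1]); return np.array(info['position']),d
def atz(info,uv,z):
    o,d=ray(info,uv); return o+d*(z-o[2])/d[2]
def proj(info,P):
    K=np.array([[info['fx'],0,info['cx']],[0,info['fy'],info['cy']],[0,0,1]])
    Rw=R.from_rotvec(info['attitude']).inv().as_matrix(); 
    return cv2.projectPoints(np.array(P,float).reshape(-1,1,3),cv2.Rodrigues(Rw)[0],-Rw@info['position'],K,info['D'])[0][:,0]
def tri(obs):
    A=np.zeros((3,3));b=np.zeros(3)
    for i,uv in obs:
        o,d=ray(i,uv); d/=np.linalg.norm(d); M=np.eye(3)-np.outer(d,d); A+=M;b+=M@o
    return np.linalg.solve(A,b)
def crop(im,x0,y0,w,h,s,name):
    cv2.imwrite(name,cv2.resize(im[y0:y0+h,x0:x0+w],None,fx=s,fy=s,interpolation=cv2.INTER_CUBIC))
E
python3 - <<'E'
from h import *
t=cv2.imread('pics/top0.png'); crop(t,220,177,60,60,10,'pics/topc.png')
s=cv2.imread('pics/scene0.png'); crop(s,230,170,60,55,10,'pics/scenec.png')
i=bot.camera_info('top')
for n,uv,z in (('timer',(249,206),.06),('orange',(408,229),.05),('bowl',(152,231),.03),('shaker',(159,190),.1),('tape',(330,184),.02),('marker',(326,242),.01)): print(n,atz(i,uv,z).round(3))
E
```

```text
timer [ 0.508 -0.037  0.06 ]
orange [ 0.424 -0.529  0.05 ]
bowl [0.438 0.275 0.03 ]
shaker [0.561 0.232 0.1  ]
tape [ 0.573 -0.292  0.02 ]
marker [ 0.39  -0.274  0.01 ]
```

View pics/topc.png

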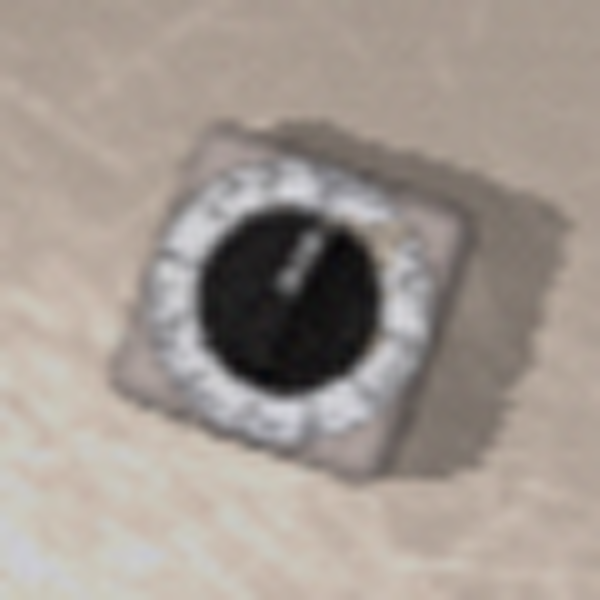

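View pics/scenec.png

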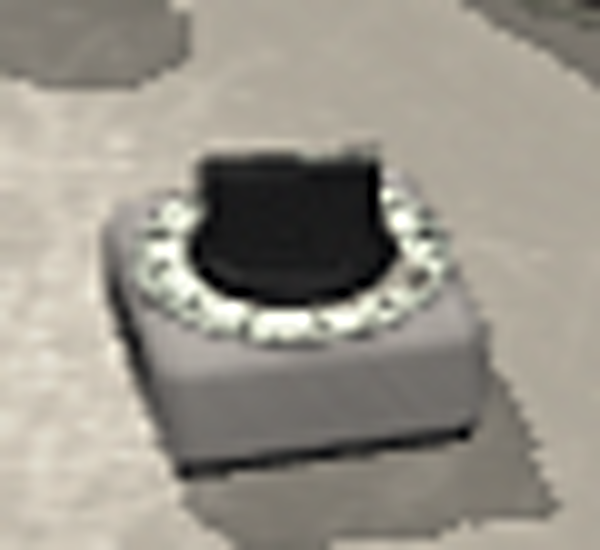

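```bash
cat >> h.py <<'E'
def plan(p0,rv0,p1,yaw1,n,rounding=1):
    """rows (tool-frame shift mm, twist deg) going from pose to p1 with tool-x yaw yaw1 (deg), tool down"""
    Rm=R.from_rotvec(rv0); p=np.array(p0,float); p1=np.array(p1,float); rows=[]
    x=Rm.as_matrix()[:,0]; y0=np.degrees(np.arctan2(x[1],x[0])); tw=y0-yaw1
    tw=(tw+180)%360-180
    for k in range(n):
        d=(p1-p)/(n-k); dl=np.round(Rm.inv().apply(d)*1000,rounding); t=round(tw/n,1)
        rows.append([dl.tolist(),t]); p=p+Rm.apply(dl/1000); Rm=Rm*R.from_rotvec([0,0,np.radians(t)])
    return rows,p,Rm.as_rotvec(),tw
E
python3 - <<'E'
from h import *
s=bot.read_state(); print(R.from_rotvec(s['tcp_rot']).as_matrix().round(3), s['time'])
i=bot.camera_info('wrist'); Rt=R.from_rotvec(s['tcp_rot'])
print('cam off',Rt.inv().apply(i['position']-s['tool_pos']).round(4),'axis',Rt.inv().apply(R.from_rotvec(i['attitude']).apply([0,0,1])).round(3))
rows,p,rv,tw=plan(s['tool_pos'],s['tcp_rot'],[0.575,-0.067,0.231],156,20); print(tw,p)
for r in rows: print(r)
E
```

```text
[[ 0.899  0.438 -0.001]
 [ 0.438 -0.899  0.002]
 [ 0.    -0.002 -1.   ]] 0.15
cam off [ 0.0841  0.0007 -0.1428] axis [-0.327 -0.     0.945]
-130.00174491056504 [ 0.5750241  -0.06698284  0.23101531]
[[24.4, -18.1, -0.0], np.float64(-6.5)]
[[26.3, -15.2, -0.0], np.float64(-6.5)]
[[27.8, -12.2, -0.0], np.float64(-6.5)]
[[29.0, -8.9, -0.0], np.float64(-6.5)]
[[29.8, -5.6, -0.0], np.float64(-6.5)]
[[30.3, -2.2, -0.0], np.float64(-6.5)]
[[30.3, 1.3, -0.0], np.float64(-6.5)]
[[30.0, 4.7, -0.0], np.float64(-6.5)]
[[29.3, 8.1, -0.0], np.float64(-6.5)]
[[28.2, 11.3, -0.0], np.float64(-6.5)]
[[26.7, 14.4, -0.0], np.float64(-6.5)]
[[24.9, 17.4, -0.0], np.float64(-6.5)]
[[22.8, 20.1, -0.0], np.float64(-6.5)]
[[20.4, 22.5, -0.0], np.float64(-6.5)]
[[17.7, 24.7, -0.0], np.float64(-6.5)]
[[14.8, 26.5, -0.0], np.float64(-6.5)]
[[11.7, 28.0, -0.0], np.float64(-6.5)]
[[8.4, 29.2, -0.0], np.float64(-6.5)]
[[5.1, 29.9, -0.0], np.float64(-6.5)]
[[1.6, 30.3, -0.1], np.float64(-6.5)]
```

```bash
python3 - <<'E'
from h import *
s=bot.read_state()
rows,p,rv,tw=plan(s['tool_pos'],s['tcp_rot'],[0.508,-0.037,0.231],156,20,0); print(tw,p)
for r in rows: print(r)
E
```

```text
-130.00174491056504 [ 0.50773915 -0.03651181  0.23101284]
[[22.0, -21.0, 0.0], np.float64(-6.5)]
[[24.0, -18.0, 0.0], np.float64(-6.5)]
[[26.0, -15.0, 0.0], np.float64(-6.5)]
[[28.0, -12.0, 0.0], np.float64(-6.5)]
[[29.0, -9.0, 0.0], np.float64(-6.5)]
[[30.0, -6.0, 0.0], np.float64(-6.5)]
[[30.0, -2.0, 0.0], np.float64(-6.5)]
[[30.0, 1.0, 0.0], np.float64(-6.5)]
[[30.0, 4.0, 0.0], np.float64(-6.5)]
[[29.0, 8.0, 0.0], np.float64(-6.5)]
[[28.0, 11.0, 0.0], np.float64(-6.5)]
[[27.0, 14.0, 0.0], np.float64(-6.5)]
[[25.0, 17.0, 0.0], np.float64(-6.5)]
[[23.0, 20.0, 0.0], np.float64(-6.5)]
[[21.0, 23.0, 0.0], np.float64(-6.5)]
[[18.0, 25.0, 0.0], np.float64(-6.5)]
[[15.0, 26.0, 0.0], np.float64(-6.5)]
[[12.0, 28.0, 0.0], np.float64(-6.5)]
[[9.0, 29.0, 0.0], np.float64(-6.5)]
[[6.0, 31.0, 0.0], np.float64(-6.5)]
```

Request:
drive_tool(
  steps=[
    [[22, -21, 0], -6.5],
    [[24, -18, 0], -6.5],
    [[26, -15, 0], -6.5],
    [[28, -12, 0], -6.5],
    [[29, -9, 0], -6.5],
    [[30, -6, 0], -6.5],
    [[30, -2, 0], -6.5],
    [[30, 1, 0], -6.5],
  ],
)

```text
time: 0.82
tool_pos: [0.3816, -0.3788, 0.2309]
tcp_rot: [-2.436, -1.983, -0.0]
wrist_force: [1.3, 0.3, 0.6]
width: 1.001
```

Request:
drive_tool(
  steps=[
    [[30, 4, 0], -6.5],
    [[29, 8, 0], -6.5],
    [[28, 11, 0], -6.5],
    [[27, 14, 0], -6.5],
    [[25, 17, 0], -6.5],
    [[23, 20, 0], -6.5],
    [[21, 23, 0], -6.5],
  ],
)

```text
time: 1.4
tool_pos: [0.4553, -0.1795, 0.2311]
tcp_rot: [-1.479, -2.771, 0.0]
wrist_force: [0.3, -0.5, -0.7]
width: 0.999
```

Request:
drive_tool(
  steps=[
    [[18, 25, 0], -6.5],
    [[15, 26, 0], -6.5],
    [[12, 28, 0], -6.5],
    [[9, 29, 0], -6.5],
    [[6, 31, 0], -6.5],
    [[0, 0, 0], 0],
    [[0, 0, 0], 0],
  ],
)

```text
time: 1.98
tool_pos: [0.508, -0.0356, 0.231]
tcp_rot: [-0.649, -3.073, 0.0]
wrist_force: [0.1, -0.1, 0.3]
width: 0.999
```

```bash
python3 - <<'E'
from h import *
s=bot.read_state(); i=bot.camera_info('wrist'); im=bot.read_camera('wrist'); print(s)
np.save('i1.npy',i,allow_pickle=True)
cv2.imwrite('pics/w1.png',im[:,:,::-1])
E
```

```text
{'time': 1.9833, 'q': array([-1.18828457e-01, -5.16760881e-02,  1.95183135e+00, -1.82689325e-04,
        1.24218585e+00, -1.27316045e+00]), 'joint_vel': array([-0.04179578, -0.00764741,  0.00932356, -0.01360923,  0.00356687,
        0.00698202]), 'joint_torque': array([  1.10004198, -33.40378761, -36.65747166,   0.20682051,
        -0.05245676,  -0.08056935]), 'tool_pos': array([ 0.5079654 , -0.03563017,  0.23096214]), 'tcp_rot': array([-6.49221654e-01, -3.07303256e+00,  3.75376059e-04]), 'wrist_force': array([ 0.11387511, -0.06228838,  0.32375025]), 'torque': array([ 0.05835893,  0.01459135, -0.02315969]), 'width': 0.9988020855402308}
```

View pics/w1.png

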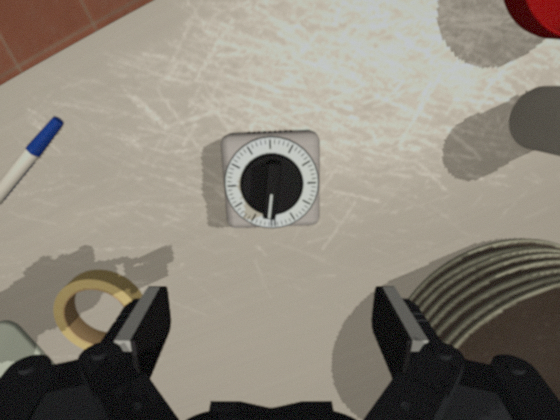

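The wrist view shows the steel timer at (271,178), with its pointer toward the bottom (271,207) near the zero mark. I'm going closer for a second view.

Request:
drive_tool(
  steps=[
    [[0, 0, 30], 0],
    [[0, 0, 35], 0],
    [[0, 0, 20], 0],
    [[0, 0, 0], 0],
    [[0, 0, 0], 0],
  ],
)

```text
time: 2.45
tool_pos: [0.5064, -0.0381, 0.1451]
tcp_rot: [-0.656, -3.069, 0.001]
wrist_force: [-0.4, 0.2, 0.2]
width: 1.001
```

```bash
python3 - <<'E'
from h import *
s=bot.read_state(); i=bot.camera_info('wrist'); im=bot.read_camera('wrist'); print(s['tool_pos'],s['wrist_force'])
np.save('i2.npy',i,allow_pickle=True)
cv2.imwrite('pics/w2.png',im[:,:,::-1])
crop(im[:,:,::-1],190,160,160,140,5,'pics/w2c.png')
crop(cv2.imread('pics/w1.png'),211,118,120,120,5,'pics/w1c.png')
E
```

```text
[ 0.50641061 -0.03805225  0.14512001] [-0.35748955  0.21723299  0.1839261 ]
```

View pics/w2.png

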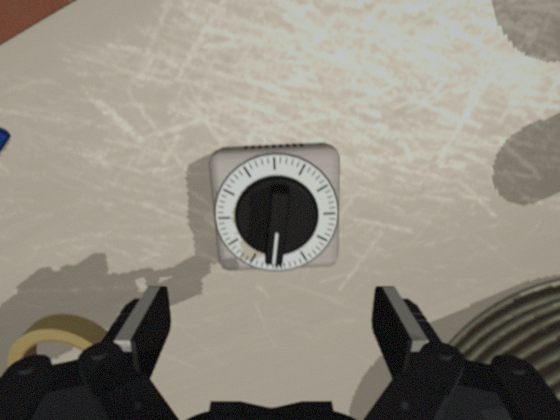

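View pics/w2c.png

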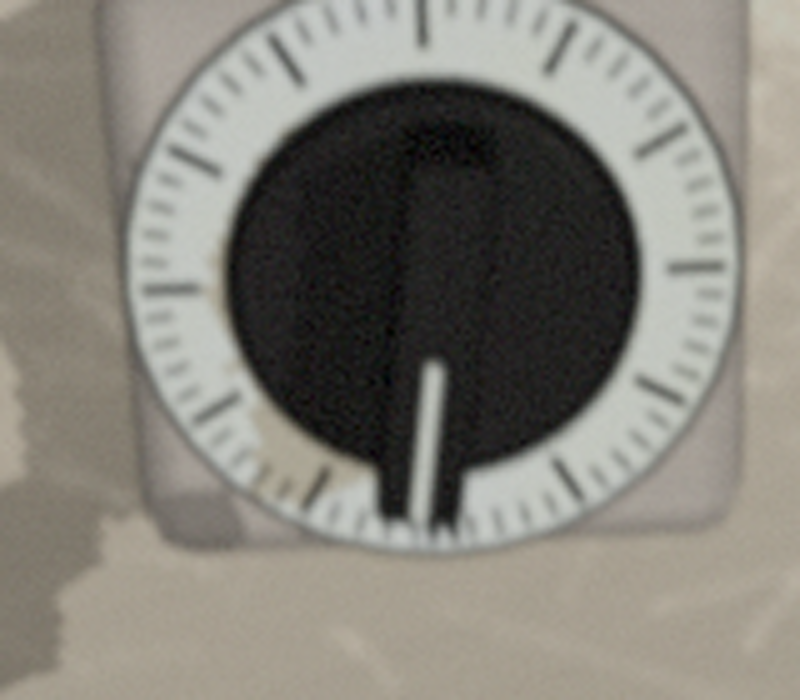

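View pics/w1c.png

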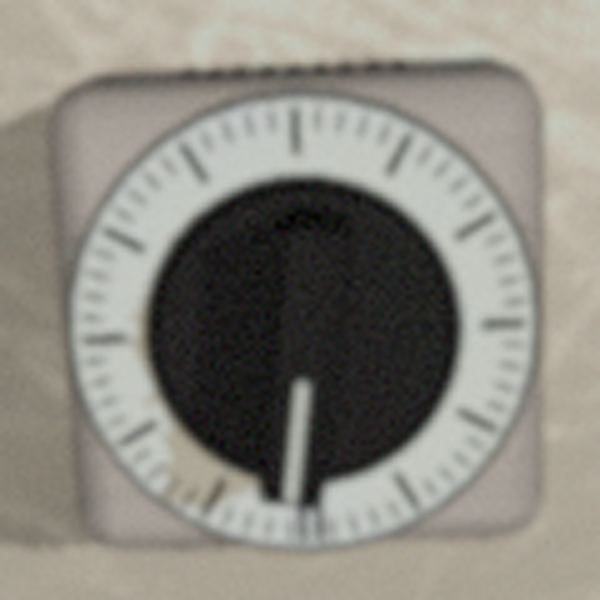

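```bash
python3 - <<'E'
from h import *
i1=np.load('i1.npy',allow_pickle=True).item(); i2=np.load('i2.npy',allow_pickle=True).item()
a=lambda x,y:(211+x/5-.4,118+y/5-.4); b=lambda x,y:(190+x/5-.4,160+y/5-.4)
it=bot.camera_info('top')
print('skirt c',tri([(i1,a(305,329.5)),(i2,b(434,277))]), atz(i1,a(305,329.5),.054),atz(i2,b(434,277),.054), 'top cam',atz(it,(220+29-.45,177+30-.45),.054))
print('scale c',atz(i1,a(304,332),.047))
print('line end',tri([(i1,a(292,500)),(i2,b(422,520))]),'start',tri([(i1,a(303,380)),(i2,b(435,362))]))
def ang(p,q): d=q-p; return np.degrees(np.arctan2(d[1],d[0])).round(2)
for i,f,s,e in ((i1,a,(303,380),(292,500)),(i2,b,(435,362),(422,520))):
    p,q=atz(i,f(*s),.077),atz(i,f(*e),.077); print('pointer',p,q,ang(p,q))
p,q=[atz(i1,a(*x),.047) for x in ((296,130),(312,520))]; print('timer x axis w1',ang(p,q), np.linalg.norm(q-p))
p,q=[atz(i1,a(*x),.047) for x in ((100,340),(503,324))]; print('15-45 axis w1',ang(p,q))
p,q=[atz(i2,b(*x),.047) for x in ((170,290),(697,268))]; print('15-45 axis w2',ang(p,q))
p,q=[atz(i2,b(*x),.047) for x in ((186,160),(662,390))]; print('50-20.. axis w2',ang(p,q))
s=bot.read_state();M=R.from_rotvec(s['tcp_rot']).as_matrix();print(M.round(4),np.degrees(np.arctan2(M[1,0],M[0,0])),s['tool_pos'],s['q'])
E
```

```text
skirt c [ 0.50402039 -0.0337252   0.05584714] [ 0.50441202 -0.03402201  0.054     ] [ 0.50464267 -0.03384469  0.054     ] top cam [ 0.50626525 -0.03486514  0.054     ]
scale c [ 0.50638541 -0.03508266  0.047     ]
line end [ 0.52449025 -0.04504873  0.08294961] start [ 0.50601642 -0.034943    0.08153528]
pointer [ 0.50712412 -0.03564288  0.077     ] [ 0.52630363 -0.04622567  0.077     ] -28.89
pointer [ 0.50774468 -0.03542106  0.077     ] [ 0.52733283 -0.04592482  0.077     ] -28.2
timer x axis w1 -21.54 0.07502864468030854
15-45 axis w1 68.48
15-45 axis w2 68.42
50-20.. axis w2 38.88
[[-9.127e-01  4.085e-01  2.000e-04]
 [ 4.085e-01  9.127e-01 -2.000e-04]
 [-2.000e-04 -2.000e-04 -1.000e+00]] 155.88758879276773 [ 0.50805378 -0.03807819  0.14688732] [-1.23547083e-01  2.07883198e-02  2.04281303e+00 -2.57739260e-04
  1.07780207e+00 -1.27338047e+00]
```

Request:
drive_tool(
  steps=[
    [[3.6, 1.7, 10], 4.4],
    [[0, 0, 25], 0],
    [[0, 0, 15], 0],
    [[0, 0, 0], 0],
    [[0, 0, 0], 0],
  ],
)

```text
time: 2.92
tool_pos: [0.5062, -0.0345, 0.0977]
tcp_rot: [0.771, 3.044, 0.0]
wrist_force: [0.8, 0.6, 0.2]
width: 0.999
```

```bash
python3 - <<'E'
from h import *
s=bot.read_state(); i=bot.camera_info('wrist'); im=bot.read_camera('wrist'); 
s2=bot.read_state(); print(s['tool_pos'],s['wrist_force'],s2['tool_pos'],s2['wrist_force'],s2['time'])
i3=bot.camera_info('wrist');print(i['position'],i3['position'])
np.save('i3.npy',i,allow_pickle=True)
cv2.imwrite('pics/w3.png',im[:,:,::-1])
print(proj(i,[s2['tool_pos'],[.5055,-.0345,.077],[.5055,-.0345,.054]]))
E
```

```text
[ 0.50616909 -0.03449271  0.09765353] [0.84034232 0.56062091 0.24383941] [ 0.50694511 -0.03449882  0.09839786] [-0.208172    0.98492314  1.15366723] 2.9667
[0.43175823 0.00499097 0.24038019] [0.43228579 0.00498566 0.24097041]
[[272.97370206 289.19722118]
 [271.34954923 264.9452869 ]
 [271.26292169 246.30554342]]
```

View pics/w3.png

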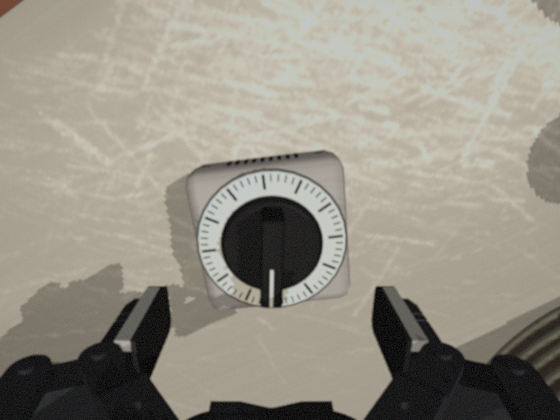

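```bash
python3 - <<'E'
from h import *
im=cv2.imread('pics/w3.png'); crop(im,190,150,165,165,4,'pics/w3c.png')
from scipy.optimize import least_squares
# white annulus outer boundary & skirt: threshold dark blob per image, fit projected circle at z=.054 r=.03
for n in (1,2,3):
    im=cv2.imread(f'pics/w{n}.png'); i=np.load(f'i{n}.npy',allow_pickle=True).item()
    g=cv2.cvtColor(im,cv2.COLOR_BGR2GRAY); c=proj(i,[[.505,-.0343,.054]])[0]
    pts=[]
    for t in np.arange(0,360,5):
        t=np.radians(t); d=np.array([np.cos(t),np.sin(t)])
        # outside: expected edge radius
        e=np.linalg.norm(proj(i,[[.505+.03,-.0343,.054]])[0]-c)
        rs=np.arange(e*0.8,e*1.2,.25); v=[cv2.getRectSubPix(g.astype(np.float32),(1,1),tuple(map(float,c+d*r)))[0,0] for r in rs]
        v=np.array(v); k=np.where((v[:-1]<95)&(v[1:]>=95))[0]
        if len(k): pts.append(c+d*rs[k[0]])
    pts=np.array(pts); 
    def f(x):
        P=np.array([atz(i,p,.054) for p in pts]); return np.hypot(P[:,0]-x[0],P[:,1]-x[1])-x[2]
    r=least_squares(f,[.505,-.034,.03],loss='soft_l1',f_scale=.0003); print(n,r.x.round(4),len(pts),np.abs(r.fun).mean())
E
```

```text
1 [ 0.5051 -0.0349  0.0285] 71 0.0003000424254565139
2 [ 0.5054 -0.0345  0.0287] 68 0.0001373775627448949
3 [ 0.5048 -0.0341  0.0287] 67 0.00012541679673351832
```

View pics/w3c.png

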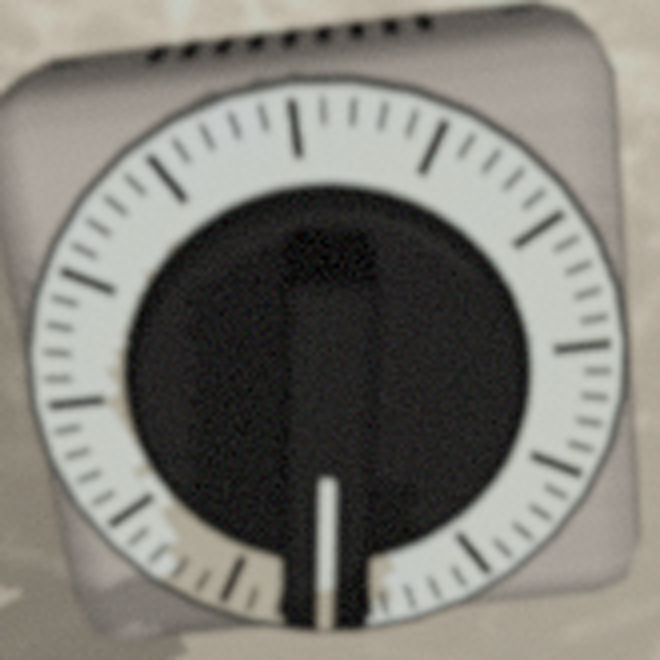

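Alignment is good: the bar is vertical at col 272, the finger midline is at col 271.5, and the dial centre is at about (0.505,-0.0344). I'm descending around the bar.

Request:
drive_tool(
  steps=[
    [[0, 0, 15], 0],
    [[0, 0, 15], 0],
    [[0, 0, 6], 0],
    [[0, 0, 0], 0],
    [[0, 0, 0], 0],
  ],
  jaw=0.4,
  force=40,
)

```text
time: 3.38
tool_pos: [0.5062, -0.0342, 0.0614]
tcp_rot: [0.77, 3.044, 0.0]
wrist_force: [0.6, -0.2, -0.4]
width: 0.398
```

Request:
drive_tool(
  steps=[
    [[0, 0, 0], 0],
  ],
)

```text
time: 3.47
tool_pos: [0.5066, -0.0342, 0.0617]
tcp_rot: [0.77, 3.043, 0.0]
wrist_force: [0.2, -0.6, 0.1]
width: 0.399
```

Request:
drive_tool(
  steps=[
    [[0, 0, 0], 0],
  ],
)

```text
time: 3.55
tool_pos: [0.5065, -0.0341, 0.0616]
tcp_rot: [0.77, 3.043, 0.0]
wrist_force: [-0.3, 0.5, 0.8]
width: 0.399
```

```bash
python3 - <<'E'
from h import *
i=bot.camera_info('wrist'); im=bot.read_camera('wrist'); 
s=bot.read_state(); print(s)
cv2.imwrite('pics/w4.png',im[:,:,::-1])
E
```

```text
{'time': 3.6, 'q': array([-1.16380769e-01,  1.21025863e-01,  2.11581680e+00,  9.57921363e-06,
        9.02765685e-01, -1.19146680e+00]), 'joint_vel': array([-0.00046364,  0.00223675,  0.0060822 , -0.00010907, -0.00323534,
       -0.00119402]), 'joint_torque': array([-8.92514829e-03, -3.69689620e+01, -3.01819110e+01, -7.23631802e-04,
       -3.41214181e-03,  7.43443297e-05]), 'tool_pos': array([ 0.50628864, -0.03411752,  0.0614099 ]), 'tcp_rot': array([7.70238555e-01, 3.04367979e+00, 4.20075814e-04]), 'wrist_force': array([-0.47790221,  0.51748223,  0.33769995]), 'torque': array([-0.02113756, -0.01835327, -0.01716151]), 'width': 0.4002401789187034}
```

View pics/w4.png

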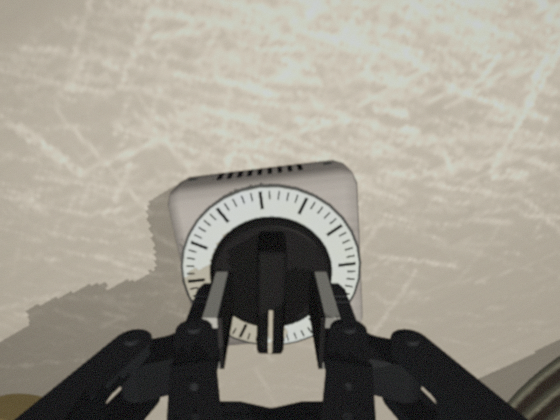

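Request:
drive_tool(
  steps=[
    [[1.3, 0, 2], 0],
    [[0, 0, 0], 0],
  ],
)

```text
time: 3.77
tool_pos: [0.5041, -0.0333, 0.0583]
tcp_rot: [-0.771, -3.046, -0.0]
wrist_force: [-0.2, -0.3, 0.2]
width: 0.4
```

Request:
drive_tool(
  steps=[
    [[0, 0, 0], 0],
    [[0, 0, 0], 0],
    [[0, 0, 0], 0],
    [[0, 0, 0], 0],
    [[0, 0, 0], 0],
  ],
  jaw=0,
  force=40,
)

```text
time: 4.18
tool_pos: [0.5042, -0.0332, 0.0584]
tcp_rot: [-0.771, -3.045, -0.0]
wrist_force: [-0.7, 1.0, 1.5]
width: 0.128
```

Request:
drive_tool(
  steps=[
    [[0, 0, 0], 0],
  ],
)

```text
time: 4.27
tool_pos: [0.5043, -0.0332, 0.0584]
tcp_rot: [-0.771, -3.046, -0.0]
wrist_force: [-0.3, 1.6, 1.9]
width: 0.128
```

Request:
drive_tool(
  steps=[
    [[0, 0, 0], 0],
  ],
)

```text
time: 4.35
tool_pos: [0.5043, -0.0332, 0.0584]
tcp_rot: [-0.771, -3.046, -0.0]
wrist_force: [-1.2, 0.8, 2.5]
width: 0.131
```

```bash
python3 - <<'E'
from h import *
i=bot.camera_info('wrist'); im=bot.read_camera('wrist'); 
s=bot.read_state(); print(s['tool_pos'],s['wrist_force'],s['torque'],s['width'],s['q'],s['joint_torque'])
cv2.imwrite('pics/w5.png',im[:,:,::-1])
E
```

```text
[ 0.50427809 -0.03324474  0.05840223] [-0.46921768  2.13500347  2.48768141] [ 0.30950632  0.12422497 -0.04931   ] 0.12865193676332468 [-1.15299497e-01  1.22795559e-01  2.12058363e+00  3.31887658e-04
  8.98147186e-01 -1.19051204e+00] [ -0.8613646  -36.03463769 -29.6668911   -0.51311603  -0.28651661
  -0.05212415]
```

View pics/w5.png

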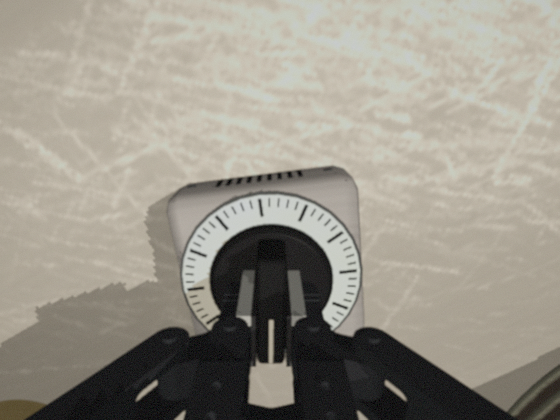

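The bar is gripped (width 0.128) and upright between the pads. Now I press down in small steps.

Request:
drive_tool(
  steps=[
    [[0, 0, 0.3], 0],
    [[0, 0, 0], 0],
  ],
)

```text
time: 4.57
tool_pos: [0.5043, -0.0332, 0.0584]
tcp_rot: [-0.771, -3.045, -0.0]
wrist_force: [-0.4, 1.3, 5.7]
width: 0.131
```

Request:
drive_tool(
  steps=[
    [[0, 0, 0.3], 0],
    [[0, 0, 0], 0],
  ],
)

```text
time: 4.73
tool_pos: [0.5043, -0.0333, 0.0583]
tcp_rot: [-0.771, -3.045, -0.0]
wrist_force: [-2.6, 2.6, 7.6]
width: 0.127
```

Request:
drive_tool(
  steps=[
    [[0, 0, 0.4], 0],
    [[0, 0, 0], 0],
  ],
)

```text
time: 4.9
tool_pos: [0.5043, -0.0333, 0.0583]
tcp_rot: [-0.771, -3.045, -0.0]
wrist_force: [-4.5, 2.6, 10.5]
width: 0.13
```

Request:
drive_tool(
  steps=[
    [[0, 0, 0.3], 0],
    [[0, 0, 0], 0],
  ],
)

```text
time: 5.07
tool_pos: [0.5043, -0.0333, 0.0583]
tcp_rot: [-0.771, -3.045, -0.0]
wrist_force: [-4.0, 1.7, 12.6]
width: 0.129
```

Request:
drive_tool(
  steps=[
    [[0, 0, 0], 0],
  ],
)

```text
time: 5.15
tool_pos: [0.5043, -0.0332, 0.0583]
tcp_rot: [-0.771, -3.045, -0.0]
wrist_force: [-4.7, 3.2, 12.1]
width: 0.125
```

Request:
drive_tool(
  steps=[
    [[0.4, 0, 0.3], 0],
    [[0, 0, 0], 0],
  ],
)

```text
time: 5.32
tool_pos: [0.5043, -0.0332, 0.0583]
tcp_rot: [0.77, 3.045, 0.0]
wrist_force: [-3.7, 2.3, 12.9]
width: 0.129
```

Request:
drive_tool(
  steps=[
    [[0, 0, 0.3], 0],
    [[0, 0, 0], 0],
  ],
)

```text
time: 5.48
tool_pos: [0.5043, -0.0332, 0.0583]
tcp_rot: [0.77, 3.045, 0.0]
wrist_force: [-5.8, 1.4, 14.8]
width: 0.128
```

Request:
drive_tool(
  steps=[
    [[0, 0, 0], 0],
  ],
)

```text
time: 5.57
tool_pos: [0.5043, -0.0332, 0.0583]
tcp_rot: [0.77, 3.045, 0.0]
wrist_force: [-5.2, 1.9, 14.8]
width: 0.129
```

Request:
drive_tool(
  steps=[
    [[0.5, 0, 0.3], 0],
    [[0, 0, 0.3], 0],
    [[0, 0, 0], 0],
  ],
)

```text
time: 5.82
tool_pos: [0.5044, -0.0332, 0.0582]
tcp_rot: [0.77, 3.044, -0.0]
wrist_force: [-6.4, 1.9, 17.5]
width: 0.131
```

Request:
drive_tool(
  steps=[
    [[0, 0, 0], 0],
  ],
)

```text
time: 5.9
tool_pos: [0.5043, -0.0332, 0.0583]
tcp_rot: [0.77, 3.044, -0.0]
wrist_force: [-5.8, 0.8, 18.2]
width: 0.133
```

```bash
python3 - <<'E'
from h import *
s=bot.read_state(); print(s['wrist_force'],s['torque'],s['tool_pos'])
E
```

```text
[-5.81318009  0.8488462  18.18826418] [ 0.2373129   1.0460026  -0.03459349] [ 0.50434952 -0.03320869  0.05825609]
```

Request:
drive_tool(
  steps=[
    [[0.8, -0.3, 0.1], 0],
    [[0, 0, 0], 0],
  ],
)

```text
time: 6.07
tool_pos: [0.5043, -0.0332, 0.0583]
tcp_rot: [0.77, 3.042, 0.0]
wrist_force: [-2.7, 2.0, 15.9]
width: 0.131
```

Request:
drive_tool(
  steps=[
    [[0, 0, 0], 0],
  ],
)

```text
time: 6.15
tool_pos: [0.5043, -0.0332, 0.0583]
tcp_rot: [0.77, 3.043, 0.0]
wrist_force: [-4.0, 1.0, 15.7]
width: 0.13
```

Request:
drive_tool(
  steps=[
    [[0.8, -0.3, 0.4], 0],
    [[0, 0, 0.4], 0],
    [[0, 0, 0], 0],
  ],
)

```text
time: 6.4
tool_pos: [0.5043, -0.0332, 0.0582]
tcp_rot: [0.769, 3.041, 0.0]
wrist_force: [-3.2, 1.1, 18.2]
width: 0.129
```

Request:
drive_tool(
  steps=[
    [[0, 0, 0], 0],
  ],
)

```text
time: 6.48
tool_pos: [0.5043, -0.0332, 0.0582]
tcp_rot: [0.769, 3.041, 0.0]
wrist_force: [-4.1, 1.6, 19.7]
width: 0.129
```

Request:
drive_tool(
  steps=[
    [[0, 0, 0.1], 1.5],
    [[0, 0, 0], 1.5],
    [[0, 0, 0], 1.5],
    [[0, 0, 0], 1.5],
  ],
)

```text
time: 6.82
tool_pos: [0.5044, -0.0331, 0.0582]
tcp_rot: [0.928, 2.996, 0.001]
wrist_force: [-4.5, 1.9, 18.0]
width: 0.131
```

```bash
python3 - <<'E'
from h import *
s=bot.read_state(); print(s['wrist_force'],s['torque'],s['tool_pos'],s['q'][5])
M=R.from_rotvec(s['tcp_rot']).as_matrix();print(np.degrees(np.arctan2(M[1,0],M[0,0])))
E
```

```text
[-4.50243842  1.91931366 17.99298592] [0.38793118 0.7763504  0.22696645] [ 0.50440267 -0.03305457  0.05822563] -1.0844041832212223
145.58036802840843
```

```bash
python3 - <<'E'
from h import *
i=bot.camera_info('wrist'); im=bot.read_camera('wrist'); np.save('i6.npy',i,allow_pickle=True)
cv2.imwrite('pics/w6.png',im[:,:,::-1])
crop(im[:,:,::-1],160,140,220,180,3.6,'pics/w6c.png')
crop(cv2.imread('pics/w5.png'),160,140,220,180,3.6,'pics/w5c.png')
E
```

```text
(no output)
```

View pics/w6c.png

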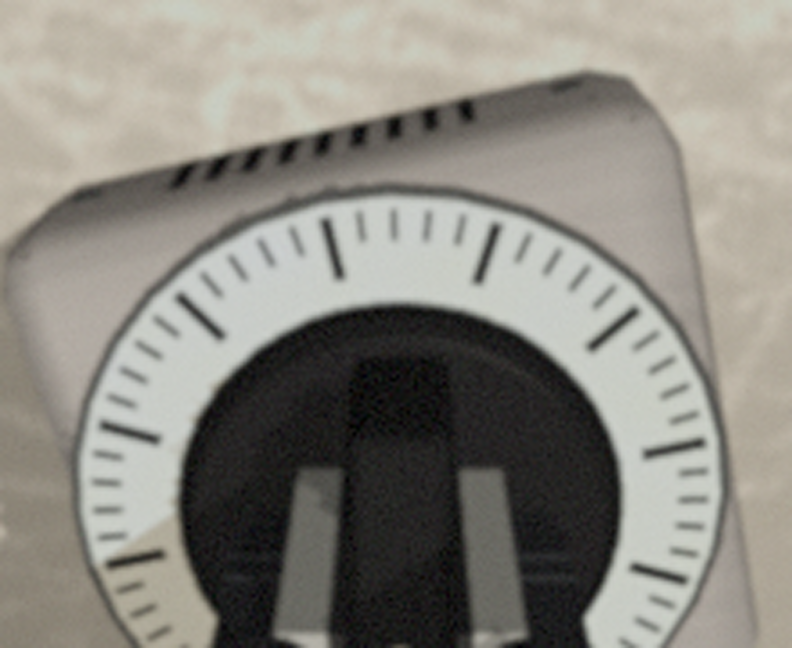

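View pics/w5c.png

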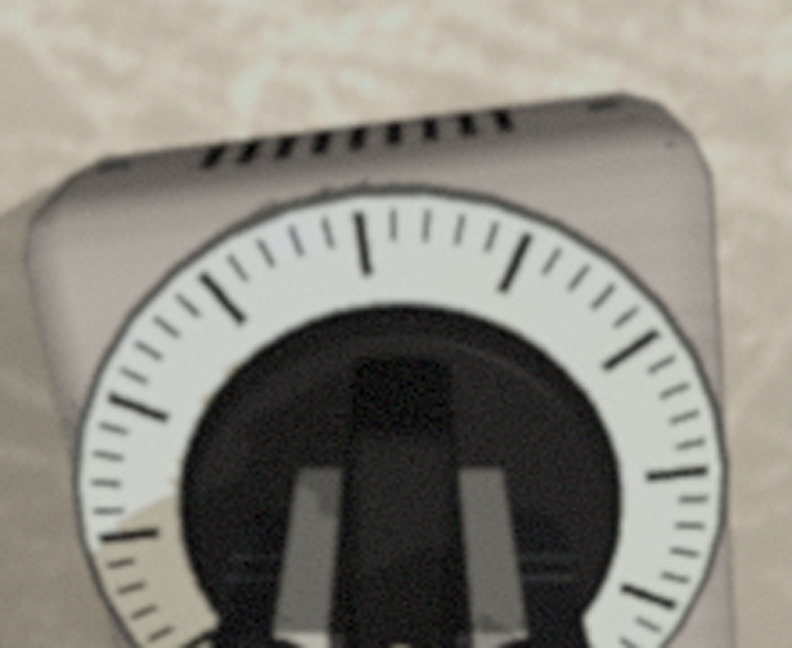

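The case stayed put while the dial turned: the tail of the bar (col ~401) now reads about 32.2, which is about 2.2 min, up from about 1.1. I continue winding.

Request:
drive_tool(
  steps=[
    [[0, 0, 0], 2],
    [[0, 0, 0], 2],
    [[0, 0, 0], 2],
    [[0, 0, 0], 2],
    [[0, 0, 0], 2],
    [[0, 0, 0], 2],
  ],
)

```text
time: 7.37
tool_pos: [0.5047, -0.0327, 0.0582]
tcp_rot: [1.237, 2.882, 0.003]
wrist_force: [-3.9, 3.4, 19.3]
width: 0.126
```

Request:
drive_tool(
  steps=[
    [[0, 0, 0], 0],
  ],
)

```text
time: 7.45
tool_pos: [0.5047, -0.0327, 0.0582]
tcp_rot: [1.237, 2.882, 0.003]
wrist_force: [-3.3, 3.2, 19.0]
width: 0.133
```

Request:
drive_tool(
  steps=[
    [[0, 0, 0], 2],
    [[0, 0, 0], 2],
    [[0, 0, 0], 2],
    [[0, 0, 0], 2],
    [[0, 0, 0], 2],
    [[0, 0, 0], 2],
    [[0, 0, 0], 2],
  ],
)

```text
time: 8.03
tool_pos: [0.5051, -0.0324, 0.0582]
tcp_rot: [1.579, 2.71, 0.005]
wrist_force: [-1.8, 4.5, 17.9]
width: 0.127
```

Request:
drive_tool(
  steps=[
    [[0, 0, 0], 0],
  ],
)

```text
time: 8.12
tool_pos: [0.5051, -0.0324, 0.0583]
tcp_rot: [1.579, 2.71, 0.005]
wrist_force: [-1.4, 5.0, 17.0]
width: 0.131
```

```bash
python3 - <<'E'
from h import *
s=bot.read_state(); print(s['wrist_force'],s['torque'],s['tool_pos'],s['q'][5])
M=R.from_rotvec(s['tcp_rot']).as_matrix();print(np.degrees(np.arctan2(M[1,0],M[0,0])))
im=bot.read_camera('wrist')
crop(im[:,:,::-1],160,140,220,180,3.6,'pics/w7c.png')
E
```

```text
[-1.4149655   5.01052206 17.04769039] [0.72571401 0.45562964 0.02478961] [ 0.50511957 -0.03242894  0.05826049] -0.6303287401196479
119.53804286323316
```

View pics/w7c.png

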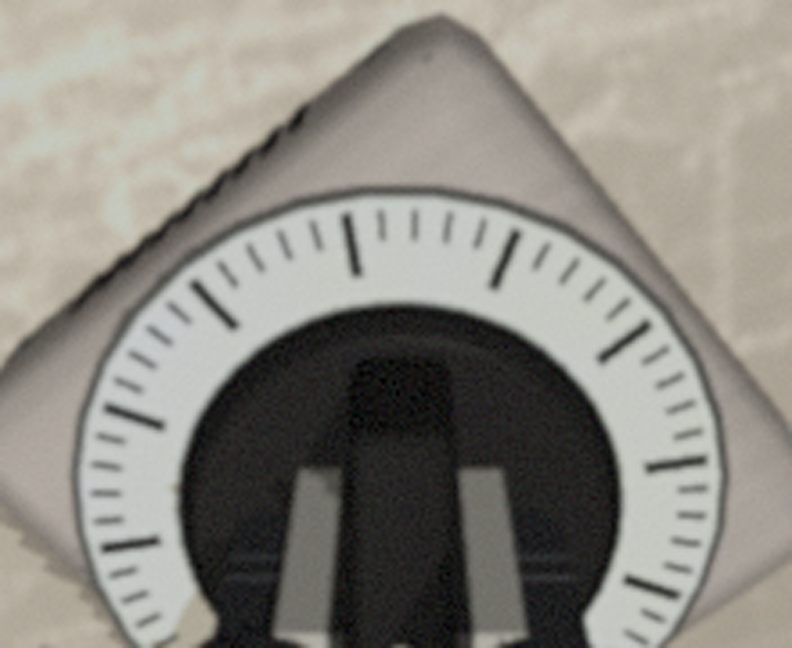

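Request:
drive_tool(
  steps=[
    [[0.3, 0, 0.2], 2],
    [[0.3, 0, 0], 2],
    [[0, 0, 0], 2],
    [[0, 0, 0], 2],
    [[0, 0, 0], 2],
    [[0, 0, 0], 2],
    [[0, 0, 0], 2],
  ],
)

```text
time: 8.75
tool_pos: [0.5056, -0.0322, 0.0583]
tcp_rot: [1.897, 2.496, 0.007]
wrist_force: [-0.0, 4.2, 16.3]
width: 0.132
```

Request:
drive_tool(
  steps=[
    [[0, 0, 0], 0],
  ],
)

```text
time: 8.83
tool_pos: [0.5056, -0.0322, 0.0583]
tcp_rot: [1.897, 2.496, 0.007]
wrist_force: [-0.4, 3.1, 16.2]
width: 0.128
```

Request:
drive_tool(
  steps=[
    [[0, 0, 0.3], 0],
    [[0, 0, 0.1], 2],
    [[0, 0, 0], 2],
    [[0, 0, 0], 2],
    [[0, 0, 0], 2],
    [[0, 0, 0], 2],
    [[0, 0, 0], 2],
    [[0, 0, 0], 2],
  ],
)

```text
time: 9.5
tool_pos: [0.5061, -0.0321, 0.0582]
tcp_rot: [2.187, 2.246, 0.009]
wrist_force: [0.8, 4.1, 17.4]
width: 0.13
```

Request:
drive_tool(
  steps=[
    [[0, 0, 0], 1],
    [[0, 0, 0], 0],
    [[0, 0, 0], 0],
  ],
)

```text
time: 9.75
tool_pos: [0.5061, -0.0321, 0.0583]
tcp_rot: [2.205, 2.229, 0.01]
wrist_force: [-0.7, 4.4, 16.8]
width: 0.129
```

```bash
python3 - <<'E'
from h import *
s=bot.read_state(); print(s['wrist_force'],s['torque'],s['tool_pos'],s['q'][5])
M=R.from_rotvec(s['tcp_rot']).as_matrix();print(np.degrees(np.arctan2(M[1,0],M[0,0])))
im=bot.read_camera('wrist')
crop(im[:,:,::-1],160,140,220,180,3.6,'pics/w8c.png')
E
```

```text
[-0.67898265  4.35553347 16.76962112] [0.64542739 0.12834694 0.15595949] [ 0.50611964 -0.03211472  0.05826881] -0.12456184164840524
90.61725129340229
```

View pics/w8c.png

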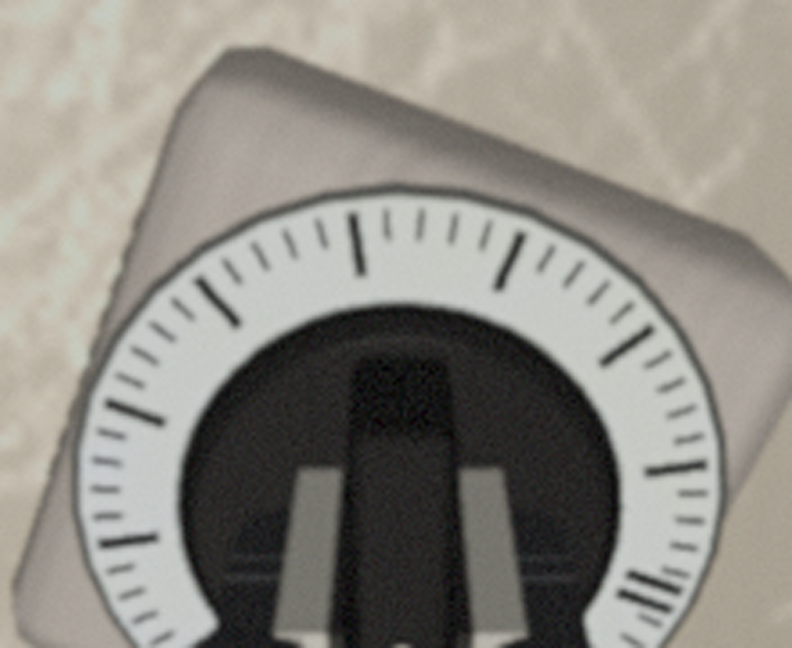

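Step 1 is met: the tail reads 41.4 (the long 40 mark at col 357), so the dial is at about 11.4 min and the case is unmoved. I now turn back by about 38°.

Request:
drive_tool(
  steps=[
    [[0.3, 0, 0.3], 0],
    [[0, 0, 0], -2],
    [[0, 0, 0], -2],
    [[0, 0, 0], -2],
    [[0, 0, 0], -2],
    [[0, 0, 0], -2],
    [[0, 0, 0], -2],
    [[0, 0, 0], -2],
  ],
)

```text
time: 10.47
tool_pos: [0.5057, -0.0321, 0.0582]
tcp_rot: [1.916, 2.482, 0.007]
wrist_force: [-2.1, 2.5, 22.0]
width: 0.131
```

Request:
drive_tool(
  steps=[
    [[0, 0, 0], 0],
  ],
)

```text
time: 10.55
tool_pos: [0.5056, -0.0321, 0.0582]
tcp_rot: [1.916, 2.482, 0.007]
wrist_force: [-2.0, 2.6, 20.6]
width: 0.136
```

Request:
drive_tool(
  steps=[
    [[0, 0, -0.1], -2],
    [[0, 0, 0], -2],
    [[0, 0, 0], -2],
    [[0, 0, 0], -2],
    [[0, 0, 0], -2],
    [[0, 0, 0], -2],
    [[0, 0, 0], -2],
  ],
)

```text
time: 11.13
tool_pos: [0.5052, -0.0324, 0.0582]
tcp_rot: [1.599, 2.697, 0.005]
wrist_force: [-3.7, 2.4, 21.7]
width: 0.127
```

Request:
drive_tool(
  steps=[
    [[0, 0, -0.1], -2],
    [[0, 0, 0], -2],
    [[0, 0, 0], -2],
    [[0, 0, 0], -2],
    [[0, 0, 0], 0],
    [[0, 0, 0], 0],
  ],
)

```text
time: 11.63
tool_pos: [0.5049, -0.0325, 0.0582]
tcp_rot: [1.408, 2.801, 0.003]
wrist_force: [-3.5, 0.6, 20.8]
width: 0.132
```

```bash
python3 - <<'E'
from h import *
s=bot.read_state(); print(s['wrist_force'],s['torque'],s['tool_pos'],s['q'][5])
M=R.from_rotvec(s['tcp_rot']).as_matrix();print(np.degrees(np.arctan2(M[1,0],M[0,0])))
im=bot.read_camera('wrist')
crop(im[:,:,::-1],160,140,220,180,3.6,'pics/w9c.png')
E
```

```text
[-3.45752933  0.56982142 20.7992034 ] [ 0.1549586   0.75918337 -0.07314927] [ 0.50493669 -0.03250922  0.05821442] -0.7520158861749289
126.61364109002642
```

View pics/w9c.png

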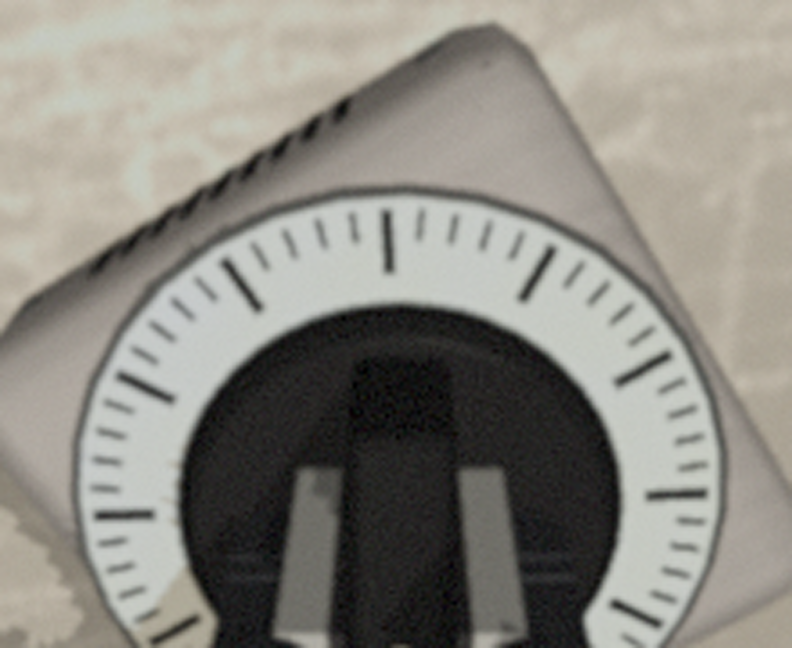

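It reads 5.4 min (the 35 mark at col 388, the tail at 401). I trim about 2° more.

Request:
drive_tool(
  steps=[
    [[0, 0, 0], -1.5],
    [[0, 0, 0], -1],
    [[0, 0, 0], 0],
    [[0, 0, 0], 0],
    [[0, 0, 0], 0],
  ],
)

```text
time: 12.1
tool_pos: [0.5049, -0.0325, 0.0582]
tcp_rot: [1.347, 2.831, 0.003]
wrist_force: [-4.2, 0.6, 22.0]
width: 0.126
```

```bash
python3 - <<'E'
from h import *
s=bot.read_state(); print(s['wrist_force'],s['torque'],s['tool_pos'],s['q'][5])
M=R.from_rotvec(s['tcp_rot']).as_matrix();print(np.degrees(np.arctan2(M[1,0],M[0,0])))
E
```

```text
[-4.15366438  0.58955206 21.99443139] [ 0.17901764  0.81055287 -0.15766881] [ 0.50485708 -0.03253109  0.05818919] -0.7953974554988477
129.09898248360858
```

Request:
drive_tool(
  steps=[
    [[0, 0, 0], 0.5],
    [[0, 0, -0.6], 0],
    [[0, 0, -0.5], 0],
    [[0, 0, 0], 0],
  ],
)

```text
time: 12.43
tool_pos: [0.5048, -0.0325, 0.0583]
tcp_rot: [1.358, 2.826, 0.003]
wrist_force: [-1.1, 1.1, 14.2]
width: 0.128
```

```bash
python3 - <<'E'
from h import *
s=bot.read_state(); print(s['wrist_force'],s['torque'],s['tool_pos'],s['q'][5])
E
```

```text
[-1.11272257  1.1473661  14.20721245] [0.09967169 0.24805254 0.13308133] [ 0.50480749 -0.03253849  0.0582785 ] -0.7872949501071487
```

Request:
drive_tool(
  steps=[
    [[0, 0, -0.5], -0.2],
    [[0, 0, -0.5], 0],
    [[0, 0, -0.2], 0],
    [[0, 0, 0], 0],
  ],
)

```text
time: 12.77
tool_pos: [0.5047, -0.0325, 0.0584]
tcp_rot: [1.354, 2.828, 0.003]
wrist_force: [1.6, -0.0, 6.0]
width: 0.129
```

```bash
python3 - <<'E'
from h import *
s=bot.read_state(); print(s['wrist_force'],s['torque'],s['tool_pos'],s['q'][5])
E
```

```text
[ 1.62038736 -0.03508515  6.03568153] [ 0.03140408 -0.33708026  0.0322526 ] [ 0.50468052 -0.03252418  0.05835883] -0.7905129331881845
```

Nearly unloaded: Fz is 6 N and the twist torque is about 0.03 N m. I open the gripper.

Request:
drive_tool(
  steps=[
    [[0, 0, 0], 0],
    [[0, 0, 0], 0],
    [[0, 0, 0], 0],
    [[0, 0, 0], 0],
  ],
  jaw=0.45,
)

```text
time: 13.1
tool_pos: [0.5006, -0.0319, 0.0557]
tcp_rot: [-1.357, -2.832, 0.001]
wrist_force: [-0.8, 0.6, 0.0]
width: 0.452
```

Request:
drive_tool(
  steps=[
    [[0, 0, -10], 0],
    [[0, 0, -20], 0],
    [[0, 0, -30], 0],
    [[0, 0, -30], 0],
    [[0, 0, 0], 0],
    [[0, 0, 0], 0],
    [[0, 0, 0], 0],
  ],
)

```text
time: 13.68
tool_pos: [0.5012, -0.0319, 0.1465]
tcp_rot: [1.357, 2.833, -0.0]
wrist_force: [-0.4, 0.3, -0.6]
width: 0.451
```

```bash
python3 - <<'E'
from h import *
s=bot.read_state(); i=bot.camera_info('wrist'); im=bot.read_camera('wrist'); print(s['tool_pos'],s['wrist_force'],s['width'],s['time'])
np.save('i10.npy',i,allow_pickle=True)
cv2.imwrite('pics/w10.png',im[:,:,::-1])
crop(im[:,:,::-1],190,150,165,150,4.8,'pics/w10c.png')
t=bot.read_camera('top')[:,:,::-1]; cv2.imwrite('pics/top1.png',t)
a=cv2.imread('pics/top0.png')
cv2.imwrite('pics/cmp.png',np.hstack([cv2.resize(x[177:237,220:280],None,fx=6,fy=6,interpolation=cv2.INTER_CUBIC) for x in (a,t)]))
E
```

```text
[ 0.50117677 -0.03188408  0.14651698] [-0.4410733   0.29283538 -0.59643924] 0.45094591103799375 13.6833
```

View pics/w10.png

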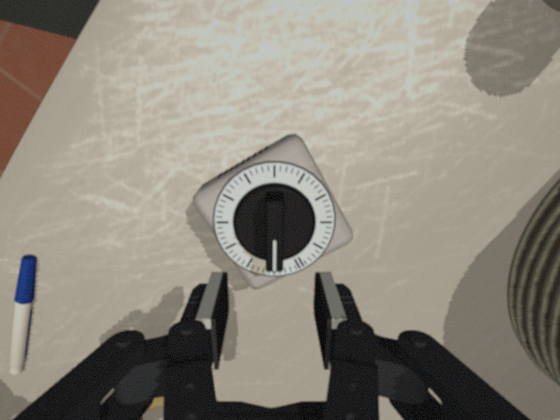

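View pics/w10c.png

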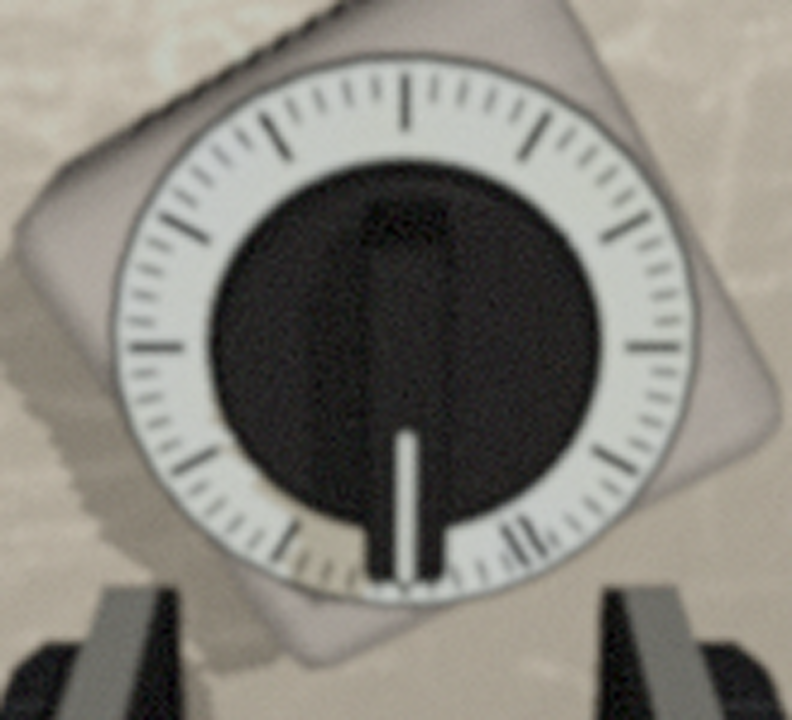

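View pics/cmp.png

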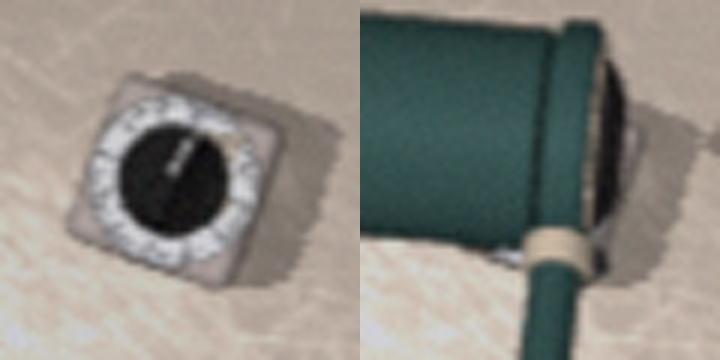

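```bash
python3 - <<'E'
from h import *
i=np.load('i10.npy',allow_pickle=True).item(); b=lambda x,y:(190+x/4.8-.4,150+y/4.8-.4)
def ang(p,q): d=q-p; return np.degrees(np.arctan2(d[1],d[0])).round(2)
c=atz(i,b(406,342),.054); p,q=[atz(i,b(*x),.047) for x in ((156,347),(654,347))]; print(c,ang(p,q),(p+q)/2)
E
```

```text
[ 0.50396618 -0.03226119  0.054     ] 38.8 [ 0.50601733 -0.03491897  0.047     ]
```

```bash
python3 - <<'E'
from h import *
print(bot.finish_job()); s=bot.read_state(); print(s['time'],s['wrist_force'])
E
```

```text
the job is handed in; nothing more can be done
None
the job is handed in; nothing more can be done
```

I wound the steel timer's dial to about 11.4 minutes, turned it back, left it set at 5.0 minutes, and handed the job in at about 14 s. No verdict was reported.

- **Winding:** I gripped the dial's bar and pressed down with about 16–22 N at the wrist, roughly 20–26 N on the feet with the timer's weight. That is under the 36 N limit.
- **Last look, with the gripper open and lifted clear:** the pointer stood on the 5-minute mark. The scale direction measured 38.8° against 38.9° before, so the case did not turn. Its middle moved by about 2 mm at most, well under the 15 mm limit.
- **Bystanders:** the arm stayed clear of all four and of the orange look-alike, but I did not measure their final positions.
- **Check that failed:** the final top-camera picture was no use because the arm hid the timer, so the position check rests on the wrist camera alone.

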